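# Load the two-tier blade curing fixture

## Task

Load the curing fixture from the bottom up: lay the long blade in the nest of the fixture's base, lower the deck over the two guide pins so that it covers that blade, and lay the short blade in the deck's nest. Then lower the cover over the same pins on top, and set the weight over the cover's centre post. Set each part fully down where it belongs before taking the next, and leave the glue bottle standing where it is.

Things in the scene. Friction and masses are not known exactly. Their poses are not given: they have to be found in the camera images.
- fixture: fixed curing fixture: aluminium base plate 100 (its x) by 236 mm (its y), upper face 12 mm above the bench. Two bullet-nosed steel guide pins, 12 mm diameter, stand at y = +88 and -88 mm, x = 0, and rise to 90 mm above the bench, the top 15 mm tapering to 4 mm. The long blade's nest lies between them. Origin: centre of the base, on the bench; z up.
- base_nest (a point): nest for the long blade: centre of the top of its black rubber pad, 14 mm above the bench; axes as the fixture's. Black corner locators 6 mm above the pad leave an opening 58 (x) by 130 mm (y); the middle 64 mm of both long sides is open for fingers.
- long_blade: black moulded vent blade, the larger, thicker one: 48 (its x) by 120 mm (its y, long axis), 20 mm high. Origin: centre of its underside; lies right side up, z up. Take it across the middle by its long edges; they are widest 7 to 11 mm above its underside. It goes in the fixture along y, either way round; it is too thick for the upper tier.
- short_blade: black moulded vent blade, the smaller one: 37 (its x) by 96 mm (its y, long axis), 15 mm high. Origin: centre of its underside; lies right side up, z up. Take it low across the middle by its long edges: fingers hold it between 2 and 11 mm above its underside. It goes in the deck along y, either way round.
- deck: loose aluminium plate with a nest on top: 58 (its x) by 210 mm (its y), 8 mm thick, on two steel stop tubes 28 mm high, 24 mm wide, at y = +88 and -88 mm; 17 mm holes through tubes and plate take the guide pins. Origin: centre, level with the tubes' feet; plate 28 to 36 mm above it. 0.25 kg. Grip the plate's long edges at the middle. Down on the pins it stands on the base plate, either way round.
- deck_nest (a point): nest for the short blade: centre of the top of the deck's rubber pad, 38 mm above the deck's origin; axes as the deck's. Black corner locators 6 mm above the pad leave an opening 47 (x) by 106 mm (y); the middle 64 mm of both long sides is open for fingers.
- cover: loose plain aluminium plate with a centre post: 64 (its x) by 210 mm (its y), 8 mm thick, on two steel stop tubes 21 mm high, 24 mm wide, at y = +88 and -88 mm; 17 mm holes through it take the guide pins. Origin: centre, level with the tubes' feet; plate 21 to 29 mm above it. 0.28 kg. Grip the long edges at the middle, or the post. Down on the pins it stands on the deck's plate, either way round.
- weight_seat (a point): where the weight's underside comes to rest: centre of the cover's upper face, at the foot of its steel post (12 mm diameter, 38 mm high, tapered top), 29 mm above the cover's origin; z up.
- weight: round steel ring weight, 56 mm diameter, 30 mm high, with a 27 mm bore right through; 0.36 to 0.54 kg. Origin: centre of its underside, z up.
- glue_bottle: white glue bottle with a red nozzle, 42 mm diameter, 119 mm high, standing on the bench; origin: centre of its underside. A bystander: not to be knocked over or pushed away.
Things that resemble listed ones, but are neither listed nor needed, are in the scene too. What is shaped like the short_blade but blue is not meant.

How it is judged:
By the outcome, as a careful person would: the job done as asked, in the order asked, and still so for the second after the job is handed in, with the robot touching nothing.
It also fails if it takes over 147 s, if anything falls off the work surface, if the arm or the gripper's body presses on something with over 40 N, if the wrist force passes 120 N, or if a joint passes its speed limit or range.

## Robot

A 6-joint arm with a two-finger parallel gripper is mounted at the origin on a cart in front of the work surface, level with it; the furniture and walls round the work are solid. World frame = base frame: x ahead of the robot, y to its left, z up, the work surface at z = 0. Lengths are in m, angles in rad, forces in N, time in s.
With the tool pointing down it reaches from about 0.425 to 0.95 m from the base axis. Payload 3.5 kg.
Tool frame: the origin (TCP) lies midway between the tips of the shut fingers; the grasp point (between the pads) lies 19 mm behind it; z points along the fingers, y is the line along which they close (so a half turn about z gives the same grasp; the last joint's range is limited). The gripper opens to 85 mm and grips with 20 to 120 N. Pads are 22 mm wide; open, the fingers measure 114 mm over their backs; the gripper's body (76 mm by 85 mm) begins 54 mm behind the grasp point. The pads swing forward as they close: fully open they stand 13 mm farther back than shut.
Start: joints at [1.08, 0.286, 1.577, -0, 1.279, -0.15], TCP at [0.226, 0.636, 0.231] pointing down, gripper open.
Joint ranges: [-2.77, 2.77], [-0.9, 2.22], [0.21, 2.48], [-1.53, 4.67], [0.24, 2.81], [-2.84, 2.84]. Speed limits (rad/s): [2.79, 2.79, 3.14, 3.14, 3.14, 3.14].

## Interface

Orientations are given as a unit quaternion [x, y, z, w].
In Python, from plant import get_state, read_camera, ctrl gives the robot as it stands.
- The arm moves only by the shell command python3 -m crank 'ROWS' [FORCE]. ROWS is JSON, a list of rows, each a list of 3 entries, a list of its own where there are three numbers: the shift along the tool's x, y, z in mm, then the turn about the tool's z in degrees, then the closure in counts, from 0 (fully open) to 255 (shut). In form: [[[tx, ty, tz], yaw, claw], ...]. A call has 1 to 10 rows; each row is the pose to reach, as a shift and turn from the pose commanded when the call began, along the tool's axes at that moment; what a row does not reach only later rows make up. A row lasts 1/10 s, in which the tool goes at most 50 mm and 8.59 degrees, less where a joint would pass 70% of its speed; a pose out of reach is approached as far as the arm can. A call with a gripper value outside its range is refused whole. The fingers move at their own pace and stop on an object; FORCE is the grip in N (left out, the last holds). Time passes only in rows, so rows that repeat a pose let the fingers close. It gives the time, the measured TCP pose, the force, the opening and the grip force at its end, in the units of the state.
- get_state(): the state, without advancing time (a new reading comes with each control period).
- read_camera(name): name is "side" or "top"; returns a dict with "frame" (400x640x3 uint8, blue, green, red), "range_z" (400x640 float32, m along the optical axis (not along the pixel's ray), 0 where there is no reading), "vfov" (degrees; the focal length in pixels is half the picture's height over the tangent of half this angle, whatever the lens; pixels are square), "cx", "cy" (the principal point, pixels), "origin" and "orientation" of the camera in the world. Camera axes: x right, y down, z forward; pixel columns grow to the right and rows downward; lengths in m; the calibration is good to about 2 mm. A picture is of the moment at which its call begins.
- ctrl.sign_off(): hands the job in; it is judged then, once.
The state is a dict: "time": time; "qpos": joint angles; "dq": joint speeds; "joint_efforts": joint torques, N m; "eef_pos": TCP position; "tcp_rot": TCP orientation; "contact_force": force on the tool from outside, world axes, zero at the start; "wrist_torque": the same for the moment, N m; "opening": opening from 0.0 (shut) to 1.0 (fully open); "finger_force": force on a finger pad.
Only numpy, scipy, OpenCV 4.12 (cv2) and the standard library are available. Lean on these libraries where they do the work, as an engineer would, in place of code of your own. Each camera call takes 0.05 s, during which the arm holds its last target. There are 200 camera calls.

## Working session

There is one attempt and no reset: what is moved stays moved. The work goes in short steps, Python scripts to look and compute and a shell command to move; the robot and the scene stay as the last step left them, time stands still between calls to the robot, and variables do not carry over. Pictures are saved under pics/ and viewed, at most 14 in all, crops included, and the job is handed in when it is done.

```bash
mkdir -p pics; ls; cat > h.py <<'E'
import numpy as np, cv2
from plant import get_state, read_camera, ctrl
from scipy.spatial.transform import Rotation as R
def cam(n):
    d=read_camera(n); d['f']=200/np.tan(np.radians(d['vfov'])/2) if d['frame'].shape[0]==400 else None
    d['R']=R.from_quat(d['orientation']).as_matrix(); d['o']=np.array(d['origin']); return d
def cloud(d):
    v,u=np.mgrid[:400,:640]; z=d['range_z']
    p=np.stack([(u-d['cx'])/d['f']*z,(v-d['cy'])/d['f']*z,z],-1)
    return p@d['R'].T+d['o']
def ray(d,u,v,h):
    r=d['R']@np.array([(u-d['cx'])/d['f'],(v-d['cy'])/d['f'],1]); return d['o']+r*(h-d['o'][2])/r[2]
def proj(d,p):
    q=(np.asarray(p)-d['o'])@d['R']; return q[...,:2]/q[...,2:]*d['f']+[d['cx'],d['cy']]
E
python3 - <<'E'
from h import *
for n in('top','side'):
    d=cam(n); cv2.imwrite(f'pics/{n}0.png',d['frame']); np.savez(f'{n}0.npz',**{k:d[k] for k in('frame','range_z','R','o','f','cx','cy')})
    print(n,d['vfov'],d['cx'],d['cy'],d['o'],d['R'].round(3).tolist(),(d['range_z']>0).mean())
s=get_state();print(s)
print(R.from_quat(s['tcp_rot']).as_matrix().round(3))
E
```

```text
pics
top 57.22129058233992 325.18196544644485 195.7953594710747 [ 0.26174111 -0.07154758  1.11288319] [[0.022, -0.982, 0.189], [-1.0, -0.021, 0.003], [0.002, -0.189, -0.982]] 0.9959375
side 53.365806450075326 326.6263448661866 204.38167463891506 [-0.6144303  -0.51452921  0.88778716] [[0.394, -0.541, 0.743], [-0.919, -0.238, 0.314], [0.007, -0.807, -0.591]] 0.995953125
{'time': 0.1, 'qpos': array([ 1.08000856e+00,  2.87118477e-01,  1.57802378e+00,  1.97374605e-05,
        1.27860524e+00, -1.50037475e-01]), 'dq': array([ 0.00191489, -0.00032563, -0.00525168, -0.00136484,  0.00194202,
        0.00010615]), 'joint_efforts': array([ 9.13472686e-04, -4.07294548e+01, -2.93698651e+01, -2.15153195e-04,
        3.43584667e-03, -1.69944485e-05]), 'eef_pos': array([0.22529087, 0.63566611, 0.23006159]), 'tcp_rot': array([ 1.69554788e-01,  9.85520174e-01, -1.01961101e-03, -3.48309243e-04]), 'contact_force': array([-0.55237415,  0.24448712,  0.48099963]), 'wrist_torque': array([0.00017611, 0.045725  , 0.01068044]), 'finger_force': 0.0, 'opening': 0.9980781578344072}
[[-0.943  0.334 -0.001]
 [ 0.334  0.943 -0.002]
 [ 0.    -0.002 -1.   ]]
```

View pics/top0.png

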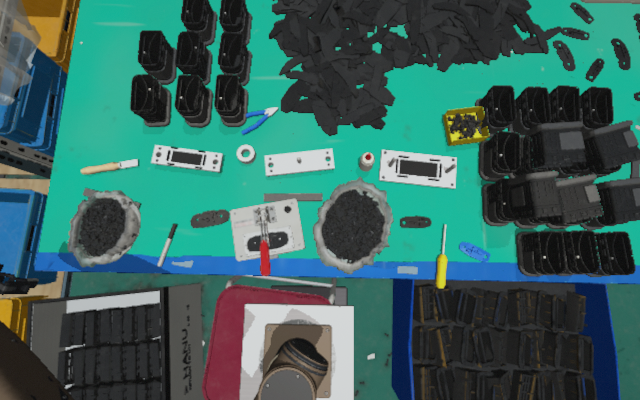

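View pics/side0.png

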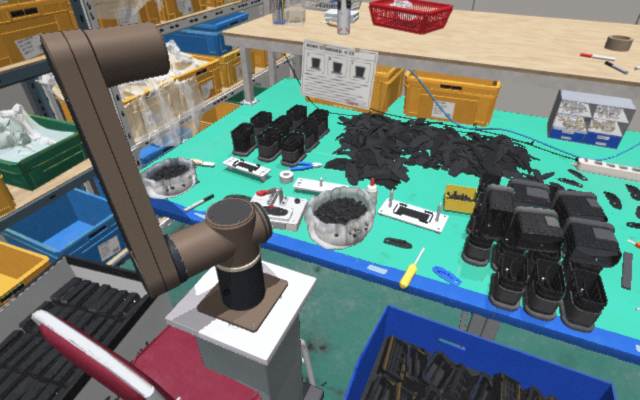

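The top view shows the deck at (187,158), ring weight (246,154), cover (299,161), bottle (367,160) and fixture (418,168). There are black blades at (210,217), (415,222) and (266,242), the last one clamped in a jig, and a blue one at (474,252). I'll measure the three black candidates and the parts, with one enlarged crop.

```bash
cat > m.py <<'E'
from h import *
def load(n): return {k:v for k,v in np.load(f'{n}0.npz').items()}
if __name__=='__main__':
    d=load('top'); P=cloud(d); g=d['frame'].astype(int)
    fr=d['frame']
    a=cv2.resize(fr[135:265,140:310],None,fx=4,fy=4,interpolation=cv2.INTER_CUBIC)
    b=cv2.resize(fr[140:270,350:500],None,fx=4,fy=4,interpolation=cv2.INTER_CUBIC)
    cv2.imwrite('pics/cr.png',cv2.resize(np.hstack([a,b]),(800,325)))
    bench=(P[...,2])
    print('bench z', [P[v,u].round(3).tolist() for u,v in((330,240-40),(230,185),(400,195-60),(440,200))])
    hgt=P[...,2]
    mx=fr.max(2); 
    def comp(mask,seed):
        n,l=cv2.connectedComponents(mask.astype(np.uint8)); x,y=seed
        w=l[y-4:y+5,x-4:x+5]; k=np.bincount(w[w>0]).argmax(); return l==k
    def box(m,h,name):
        v,u=np.nonzero(m); pts=np.array([ray(d,a,b,h)[:2] for a,b in zip(u,v)],np.float32)
        (c,s,an)=cv2.minAreaRect(pts); bx=cv2.boxPoints((c,s,an)); e=[bx[1]-bx[0],bx[2]-bx[1]]; L=max(e,key=np.linalg.norm)
        print(name,'c',np.round(c,4),'size',np.round(s,4),'long-axis deg',round(np.degrees(np.arctan2(L[1],L[0]))%180,1),'zmed',np.median(hgt[m]).round(4),'z95',np.percentile(hgt[m],95).round(4),m.sum())
    blk=(mx<90)
    for nm,s,h in(('bladeA',(210,217),.01),('bladeB',(415,222),.01),('bladeC',(266,242),.01)):
        box(comp(blk,s),h,nm)
    wh=(g.min(2)>120)
    for nm,s,h in(('deck',(160,160),.036),('cover',(285,163),.029),('fix',(395,175),.012),('ring',(240,157),.03),('ringR',(253,157),.03)):
        try: box(comp(wh,s),h,nm)
        except Exception as e: print(nm,e)
E
python3 m.py
```

```text
bench z [[0.441, -0.082, 0.123], [0.503, 0.228, 0.001], [0.679, -0.304, -0.001], [0.47, -0.422, 0.004]]
bladeA c [0.3969 0.2797] size [0.043  0.1136] long-axis deg 99.5 zmed 0.0112 z95 0.0165 455
bladeB c [ 0.4006 -0.3417] size [0.0334 0.0912] long-axis deg 91.2 zmed 0.0073 z95 0.012 286
bladeC c [0.3365 0.0703] size [0.0455 0.0558] long-axis deg 97.0 zmed 0.0583 z95 0.0635 250
deck c [0.5774 0.3572] size [0.213  0.0606] long-axis deg 83.7 zmed 0.0379 z95 0.042 907
cover c [0.5754 0.0141] size [0.0672 0.2128] long-axis deg 97.7 zmed 0.0307 z95 0.0344 1429
fix c [ 0.5664 -0.3539] size [0.2377 0.1021] long-axis deg 84.7 zmed 0.0137 z95 0.02 1798
ring c [0.5995 0.1799] size [0.0544 0.0548] long-axis deg 138.5 zmed 0.0312 z95 0.0348 214
ringR c [0.5995 0.1799] size [0.0544 0.0548] long-axis deg 138.5 zmed 0.0312 z95 0.0348 214
```

View pics/cr.png

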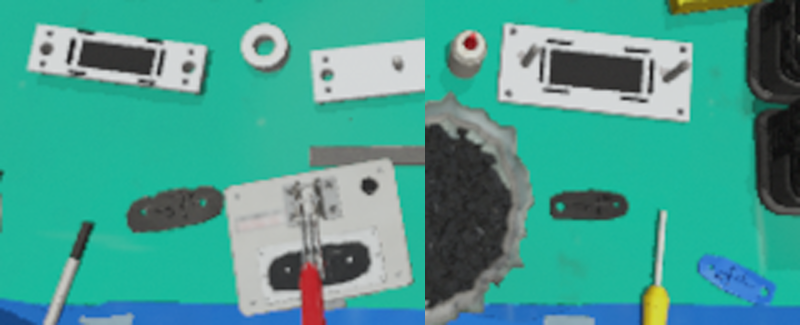

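Three black blades were candidates:
- (210,217) measures about 114x43 mm and 17 mm high, so it is the long blade.
- (415,222) measures about 91x33 mm and is lower, so it is the short blade.
- (266,242) is clamped in a jig and isn't meant. (474,252) is blue and isn't meant either.

The crop confirms this. Next I'll compute the first approach.

```bash
cat > to.py <<'E'
import sys; from h import *
x,y,z,yaw=map(float,sys.argv[1:5]); s=get_state(); M=R.from_quat(s['tcp_rot']).as_matrix()
sh=M.T@(np.array([x,y,z])-s['eef_pos'])*1000
a=np.degrees(np.arctan2(M[1,1],M[0,1])); t=(a-yaw+90)%180-90
print('shift',sh.round(1),'turn',round(t,1),'| tcp',s['eef_pos'].round(4),'yaw',round(a,1),'t',round(s['time'],2),'open',round(s['opening'],3),'F',s['contact_force'].round(1),'grip',round(float(s['finger_force']),1))
E
python3 to.py 0.397 0.280 0.10 9.5
python3 - <<'E'
from m import *
d=load('top');P=cloud(d)
# bottle, bowl and pin heights
for n,(a,b,c,e) in dict(bottle=(355,145,380,180),bowl=(315,180,395,270),jig=(230,195,305,262),bowl2=(65,188,145,268)).items():
    q=P[b:e,a:c].reshape(-1,3); m=q[:,2]>.03; print(n,q[m].min(0).round(3),q[m].max(0).round(3))
# projections of expected pin tips for fixture box estimate
c=np.array([.5664,-.3539]); u=np.array([np.cos(np.radians(84.7)),np.sin(np.radians(84.7))])
ds=load('side')
for k in(1,-1):
    for h in(.012,.09): print(k,h,proj(d,[*(c+k*.088*u),h]).round(1),proj(ds,[*(c+k*.088*u),h]).round(1))
a=cv2.resize(d['frame'][145:190,375:460],None,fx=9,fy=9,interpolation=cv2.INTER_CUBIC); 
b=cv2.resize(ds['frame'][185:240,370:455],None,fx=9,fy=9,interpolation=cv2.INTER_CUBIC)
cv2.imwrite('pics/pins.png',cv2.resize(np.vstack([a,b]),(680,int(680*900/765))[:2]) if 0 else cv2.resize(np.vstack([a,b]),(510,600)))
E
```

```text
shift [-280.7 -277.6  130.6] turn 61.0 | tcp [0.2253 0.6357 0.2301] yaw 70.5 t 0.1 open 0.998 F [-0.6  0.2  0.5] grip 0.0
bottle [ 0.262 -0.21   0.03 ] [ 0.595 -0.072  1.113]
bowl [ 0.255 -0.258  0.03 ] [ 0.502 -0.043  1.113]
jig [ 0.262 -0.072  0.031] [0.459 0.211 1.113]
bowl2 [ 0.248 -0.072  0.03 ] [0.466 0.644 1.113]
1 0.012 [389.4 165.2] [389.6 205.4]
1 0.09 [394.1 157.9] [391.8 188. ]
-1 0.012 [446.1 171.5] [436.2 219.7]
-1 0.09 [454.8 164.6] [440.1 201.9]
```

View pics/pins.png

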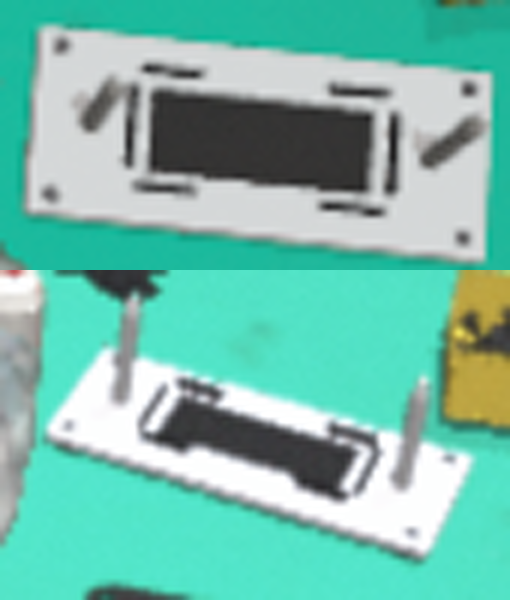

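The pin tips in both views sit within about 1 px of what the fixture estimate predicts: top (394,158) and (455,165), side (392,188) and (441,203). So the fixture is at (0.566,-0.354), yaw -5.3°. Moving to the long blade.

```bash
python3 -m crank '[[[-281,-278,10],61,0],[[-281,-278,10],61,0],[[-281,-278,10],61,0],[[-281,-278,10],61,0],[[-281,-278,10],61,0],[[-281,-278,10],61,0],[[-281,-278,10],61,0],[[-281,-278,10],61,0],[[-281,-278,10],61,0],[[-281,-278,60],61,0]]' 40
python3 to.py 0.397 0.280 0.05 9.5
```

```text
time: 1.1
eef_pos: [0.4031, 0.2814, 0.1781]
tcp_rot: [0.647, 0.762, 0.008, 0.004]
contact_force: [1.8, 1.4, 0.0]
opening: 1.005
finger_force: 0.0
shift [ -1.   -8.3 128. ] turn -0.2 | tcp [0.4031 0.2814 0.1781] yaw 9.3 t 1.1 open 1.005 F [1.8 1.4 0. ] grip 0.0
```

```bash
python3 -m crank '[[[0,0,40],0,0],[[0,0,80],0,0],[[0,0,120],0,0],[[0,0,120],0,0],[[0,0,120],0,0],[[0,0,120],0,0]]'
python3 to.py 0.397 0.280 0.001 9.5
python3 - <<'E'
from h import *
d=cam('top'); f=d['frame'][180:260,170:260]; cv2.imwrite('pics/a1.png',cv2.resize(f,None,fx=6,fy=6,interpolation=cv2.INTER_CUBIC))
print(proj(d,get_state()['eef_pos']))
E
```

```text
time: 1.7
eef_pos: [0.3992, 0.2813, 0.0538]
tcp_rot: [0.646, 0.763, 0.002, 0.001]
contact_force: [0.1, 0.1, 1.0]
opening: 1.0
finger_force: 0.0
shift [-1.  -2.6 52.7] turn 0.0 | tcp [0.3992 0.2813 0.0538] yaw 9.5 t 1.7 open 1.0 F [0.1 0.1 1. ] grip 0.0
[204.33321341 215.43855169]
```

View pics/a1.png

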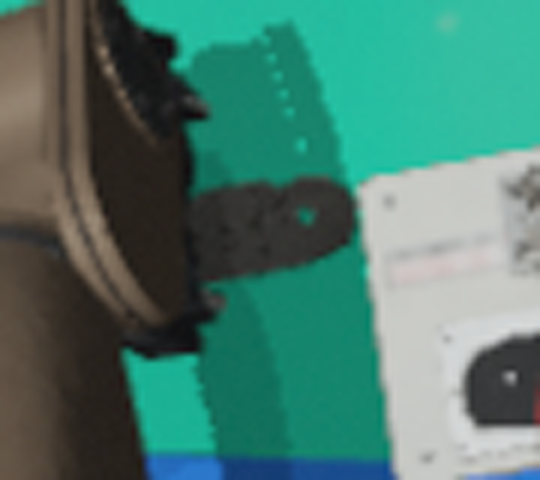

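The fingers at pixel (204,215) straddle the long blade cleanly, with the blade's free end visible at (221,216). Descend and grip.

```bash
python3 -m crank '[[[-1,-1,25],0,0],[[-1,-1,50],0,0],[[-1,-1,50],0,0],[[-1,-1,50],0,0],[[-1,-1,50],0,180],[[-1,-1,50],0,180],[[-1,-1,50],0,180],[[-1,-1,50],0,180],[[-1,-1,50],0,180],[[-1,-1,50],0,180]]' 40
python3 to.py 0.397 0.280 0.001 9.5
```

```text
time: 2.75
eef_pos: [0.3978, 0.2796, 0.0032]
tcp_rot: [0.646, 0.763, 0.001, 0.0]
contact_force: [-2.3, -1.2, 7.0]
opening: 0.531
finger_force: 40.0
shift [ 0.5 -0.7  2.2] turn -0.0 | tcp [0.3978 0.2796 0.0032] yaw 9.5 t 2.75 open 0.531 F [-2.3 -1.2  7. ] grip 40.0
```

```bash
python3 -m crank '[[[0,0,-40],0,180],[[0,0,-90],0,180],[[0,0,-140],0,180],[[0,0,-180],0,180],[[0,0,-180],0,180],[[0,0,-180],0,180],[[0,0,-180],0,180],[[0,0,-180],0,180]]'
python3 to.py 0.566 -0.354 0.18 -5.3
```

```text
time: 3.55
eef_pos: [0.3954, 0.2785, 0.1791]
tcp_rot: [0.646, 0.763, -0.002, -0.001]
contact_force: [0.5, -0.7, -0.6]
opening: 0.53
finger_force: 41.0
shift [-6.52e+02  6.42e+01 -5.00e-01] turn 14.8 | tcp [0.3954 0.2785 0.1791] yaw 9.5 t 3.55 open 0.53 F [ 0.5 -0.7 -0.6] grip 41.0
```

```bash
python3 -m crank '[[[-652,64,0],15,180],[[-652,64,0],15,180],[[-652,64,0],15,180],[[-652,64,0],15,180],[[-652,64,0],15,180],[[-652,64,0],15,180],[[-652,64,0],15,180],[[-652,64,0],15,180],[[-652,64,0],15,180],[[-652,64,0],15,180]]'
python3 to.py 0.566 -0.354 0.18 -5.3
```

```text
time: 4.55
eef_pos: [0.5261, -0.2054, 0.1793]
tcp_rot: [0.741, 0.672, -0.0, -0.002]
contact_force: [0.8, 0.8, 0.1]
opening: 0.527
finger_force: 41.0
shift [-144.    54.1   -1.1] turn -0.3 | tcp [ 0.5261 -0.2054  0.1793] yaw -5.6 t 4.55 open 0.527 F [0.8 0.8 0.1] grip 41.0
```

```bash
python3 -m crank '[[[-125,50,0],0,180],[[-125,50,0],0,180],[[-125,50,0],0,180],[[-125,50,0],0,180],[[-125,50,0],0,180],[[-125,50,0],0,180],[[-125,50,0],0,180],[[-125,50,0],0,180]]'
python3 to.py 0.566 -0.354 0.07 -5.3
python3 - <<'E'
from h import *
for n,(a,b,c,e) in dict(top=(370,140,470,200),side=(340,140,470,240)).items():
    d=cam(n); cv2.imwrite(f'pics/b_{n}.png',cv2.resize(d['frame'][b:e,a:c],(600,600*(e-b)//(c-a)),interpolation=cv2.INTER_CUBIC))
E
cd pics; python3 -c "
import cv2,numpy as np
a=cv2.imread('b_side.png');cv2.imwrite('b.png',a)"
```

```text
time: 5.35
eef_pos: [0.5645, -0.3316, 0.1814]
tcp_rot: [0.74, 0.673, 0.0, -0.0]
contact_force: [0.1, -0.7, 0.7]
opening: 0.526
finger_force: 41.0
shift [-22.2   3.6 111.4] turn -0.1 | tcp [ 0.5645 -0.3316  0.1814] yaw -5.4 t 5.35 open 0.526 F [ 0.1 -0.7  0.7] grip 41.0
```

View pics/b.png

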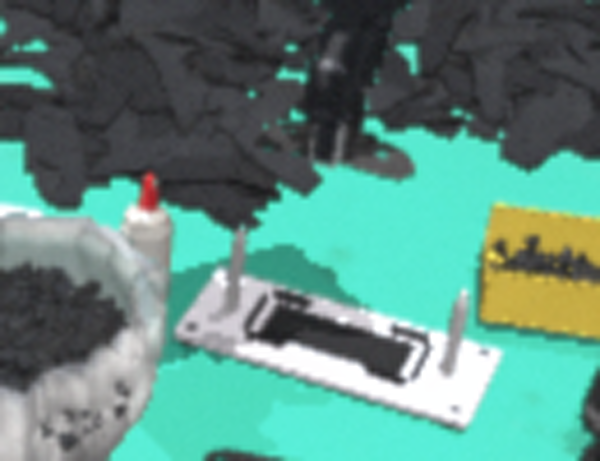

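The blade hangs level in the fingers, its right end at side pixel about (429,175), and the nest below is clear. Going over the nest and part-way down.

```bash
python3 - <<'E'
from m import *
d=load('side'); e=ray(d,429.5,175.3,.190); t=np.array([.5645,-.3316]); print((e[:2]-t).round(4), np.hypot(*(e[:2]-t)))
E
python3 -m crank '[[[-22,3,0],0,180],[[-22,3,0],0,180],[[-22,3,0],0,180],[[-22,3,40],0,180],[[-22,3,80],0,180],[[-22,3,120],0,180],[[-22,3,130],0,180],[[-22,3,130],0,180],[[-22,3,130],0,180],[[-22,3,130],0,180]]'
python3 to.py 0.566 -0.354 0.0175 -5.3
```

```text
[-0.0156 -0.0596] 0.06163417423100831
time: 6.45
eef_pos: [0.5671, -0.3564, 0.0547]
tcp_rot: [0.74, 0.672, 0.0, 0.003]
contact_force: [0.6, -0.8, 0.4]
opening: 0.532
finger_force: 41.0
shift [ 2.4 -1.5 37.2] turn -0.2 | tcp [ 0.5671 -0.3564  0.0547] yaw -5.5 t 6.45 open 0.532 F [ 0.6 -0.8  0.4] grip 41.0
```

```bash
python3 -m crank '[[[2,-1,12],0,180],[[2,-1,22],0,180],[[2,-1,30],0,180],[[2,-1,34],0,180],[[2,-1,37],0,180],[[2,-1,37],0,180],[[2,-1,37],0,180],[[2,-1,37],0,180]]'
python3 to.py 0.566 -0.354 0.0175 -5.3
```

```text
time: 7.25
eef_pos: [0.5638, -0.3523, 0.0171]
tcp_rot: [0.74, 0.672, -0.001, -0.003]
contact_force: [-8.3, 6.4, 16.2]
opening: 0.53
finger_force: 42.4
shift [-1.4  2.4 -0.4] turn -0.2 | tcp [ 0.5638 -0.3523  0.0171] yaw -5.5 t 7.25 open 0.53 F [-8.3  6.4 16.2] grip 42.4
```

```bash
python3 -m crank '[[[0,0,-1],0,0],[[0,0,-1],0,0],[[0,0,-1],0,0],[[0,0,-1],0,0],[[0,0,-1],0,0],[[0,0,-40],0,0],[[0,0,-90],0,0],[[0,0,-140],0,0],[[0,0,-190],0,0],[[100,0,-190],0,0]]'
python3 to.py 0.577 0.357 0.20 -6.3
```

```text
time: 8.25
eef_pos: [0.5729, -0.3103, 0.2153]
tcp_rot: [0.742, 0.67, 0.001, 0.01]
contact_force: [1.2, -0.4, 1.7]
opening: 1.004
finger_force: 0.0
shift [664.4 -64.2   6.4] turn 0.4 | tcp [ 0.5729 -0.3103  0.2153] yaw -5.9 t 8.25 open 1.004 F [ 1.2 -0.4  1.7] grip 0.0
```

```bash
python3 -m crank '[[[620,-64,0],1,0],[[620,-64,0],1,0],[[620,-64,0],1,0],[[620,-64,0],1,0],[[620,-64,0],1,0],[[620,-64,0],1,0],[[620,-64,0],1,0],[[620,-64,0],1,0],[[620,-64,0],1,0],[[620,-64,0],1,0]]' && python3 -m crank '[[[130,-13,0],0,0],[[130,-13,0],0,0],[[130,-13,0],0,0],[[130,-13,0],0,0],[[130,-13,0],0,0],[[130,-13,0],0,0],[[130,-13,0],0,0]]'
python3 to.py 0.577 0.357 0.06 -6.3
python3 - <<'E'
from h import *
d=cam('top'); f=d['frame'][140:200,375:465]; cv2.imwrite('pics/c.png',cv2.resize(f,None,fx=6,fy=6,interpolation=cv2.INTER_CUBIC))
P=cloud(d)
m=(d['frame'].max(2)<90); m[:150]=0;m[192:]=0;m[:,:390]=0;m[:,448:]=0; m&=P[...,2]>.022
v,u=np.nonzero(m); p=P[m]; print(p[:,:2].mean(0),np.median(p[:,2]),np.percentile(p[:,2],[5,95]),len(p)); r=cv2.minAreaRect(p[:,:2].astype(np.float32)); print(r)
E
```

```text
time: 9.25
eef_pos: [0.5658, 0.1988, 0.2044]
tcp_rot: [0.746, 0.666, 0.0, 0.0]
contact_force: [0.8, -0.0, 1.2]
opening: 1.003
finger_force: 0.0
time: 9.95
eef_pos: [0.5683, 0.326, 0.2043]
tcp_rot: [0.747, 0.665, -0.0, 0.0]
contact_force: [-0.3, -0.1, -0.3]
opening: 0.998
finger_force: 0.0
shift [ 31.9   5.1 144.3] turn -0.3 | tcp [0.5683 0.326  0.2043] yaw -6.6 t 9.95 open 0.998 F [-0.3 -0.1 -0.3] grip 0.0
[ 0.56427893 -0.350271  ] 0.025755101168517314 [0.02239439 0.03065107] 345
((0.5651751160621643, -0.3506273031234741), (0.1764606088399887, 0.06217661499977112), 84.88216400146484)
```

View pics/c.png

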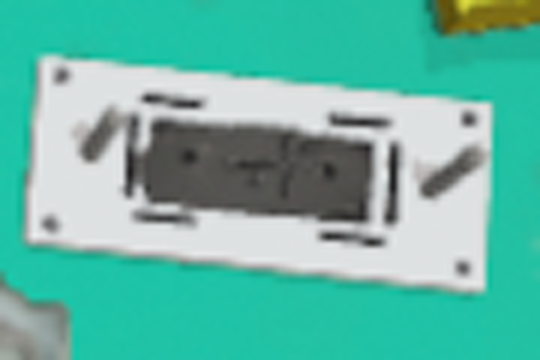

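The long blade lies inside the four locators, square in the nest: about (395..437, 160..177) in the top view. Now the deck; allowing for its visible side faces, its centre is about (0.5785,0.3585).

```bash
python3 -m crank '[[[33,6,0],0,0],[[33,6,0],0,0],[[33,6,50],0,0],[[33,6,100],0,0],[[33,6,145],0,0],[[33,6,145],0,0],[[33,6,145],0,0],[[33,6,145],0,0],[[33,6,145],0,0]]'
python3 to.py 0.5785 0.3585 0.01 -6.3
```

```text
time: 10.9
eef_pos: [0.5803, 0.3604, 0.0637]
tcp_rot: [0.746, 0.666, 0.003, 0.001]
contact_force: [0.3, 1.0, -0.6]
opening: 1.0
finger_force: 0.0
shift [-2.2 -1.9 53.7] turn -0.2 | tcp [0.5803 0.3604 0.0637] yaw -6.5 t 10.9 open 1.0 F [ 0.3  1.  -0.6] grip 0.0
```

```bash
python3 -m crank '[[[-2,-2,25],0,0],[[-2,-2,50],0,0],[[-2,-2,50],0,0],[[-2,-2,50],0,0],[[-2,-2,50],0,0],[[-2,-2,50],0,180],[[-2,-2,50],0,180],[[-2,-2,50],0,180],[[-2,-2,50],0,180],[[-2,-2,50],0,180]]' 80
python3 to.py 0.5785 0.3585 0.01 -6.3
```

```text
time: 11.9
eef_pos: [0.5768, 0.3583, 0.0114]
tcp_rot: [0.746, 0.666, 0.001, 0.0]
contact_force: [-1.0, -0.0, 6.1]
opening: 0.66
finger_force: 85.5
shift [0.3 1.6 1.4] turn -0.2 | tcp [0.5768 0.3583 0.0114] yaw -6.5 t 11.9 open 0.66 F [-1.  -0.   6.1] grip 85.5
```

```bash
python3 -m crank '[[[0,0,-20],0,180],[[0,0,-60],0,180],[[0,0,-100],0,180],[[0,0,-140],0,180],[[0,0,-180],0,180],[[0,0,-180],0,180],[[0,0,-180],0,180]]'
python3 to.py 0.567 -0.355 0.19 -5.3
python3 - <<'E'
from h import *
d=cam('top'); f=d['frame'][125:205,130:250]; cv2.imwrite('pics/dk.png',cv2.resize(f,None,fx=5,fy=5,interpolation=cv2.INTER_CUBIC))
E
```

```text
time: 12.6
eef_pos: [0.5754, 0.3577, 0.1895]
tcp_rot: [0.746, 0.666, 0.0, 0.0]
contact_force: [0.3, -0.6, -3.4]
opening: 0.661
finger_force: 85.9
shift [-7.09e+02  7.26e+01 -7.00e-01] turn -1.2 | tcp [0.5754 0.3577 0.1895] yaw -6.5 t 12.6 open 0.661 F [ 0.3 -0.6 -3.4] grip 85.9
```

View pics/dk.png

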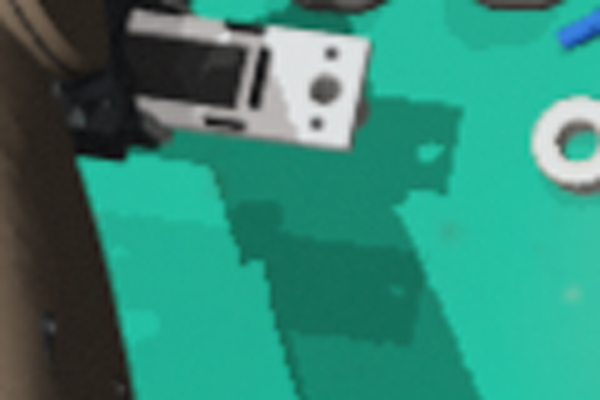

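The deck is held level. Its near-side hole is at about (195,143); I'll check the hole's offset from the TCP while carrying.

```bash
python3 - <<'E'
from m import *
d=load('top'); p=ray(d,195.2,143.0,.2141)[:2]-np.array([.5754,.3577]); a=np.radians(-6.5)
print('along deck y',p@[-np.sin(a),np.cos(a)],'deck x',p@[np.cos(a),np.sin(a)])
E
python3 -m crank '[[[-709,72,0],-1,180],[[-709,72,0],-1,180],[[-709,72,0],-1,180],[[-709,72,0],-1,180],[[-709,72,0],-1,180],[[-709,72,0],-1,180],[[-709,72,0],-1,180],[[-709,72,0],-1,180],[[-709,72,0],-1,180],[[-709,72,0],-1,180]]' && python3 to.py 0.567 -0.355 0.19 -5.3
```

```text
along deck y -0.09111113939858884 deck x 5.851420199044256e-05
time: 13.65
eef_pos: [0.567, -0.1434, 0.1855]
tcp_rot: [0.74, 0.672, -0.001, -0.003]
contact_force: [0.2, -0.5, -1.5]
opening: 0.66
finger_force: 85.9
shift [-210.6   20.4   -5.1] turn -0.2 | tcp [ 0.567  -0.1434  0.1855] yaw -5.5 t 13.65 open 0.66 F [ 0.2 -0.5 -1.5] grip 85.9
```

```bash
python3 -m crank '[[[-200,20,0],0,180],[[-200,20,0],0,180],[[-200,20,0],0,180],[[-200,20,0],0,180],[[-200,20,0],0,180],[[-200,20,0],0,180],[[-200,20,0],0,180],[[-200,20,0],0,180],[[-200,20,0],0,180],[[-200,20,0],0,180]]' >/dev/null; python3 to.py 0.567 -0.355 0.13 -5.3
python3 - <<'E'
from h import *
d=cam('top'); s=get_state(); t=s['eef_pos']
f=d['frame'][105:205,360:480]; a=cv2.resize(f,None,fx=5,fy=5,interpolation=cv2.INTER_CUBIC)
e=cam('side'); b=cv2.resize(e['frame'][130:240,350:470],None,fx=5,fy=5,interpolation=cv2.INTER_CUBIC)
cv2.imwrite('pics/hov.png',cv2.resize(np.vstack([a,b]),(343,600)))
cv2.imwrite('pics/hov.png',np.hstack([cv2.resize(a,(400,333)),cv2.resize(b,(400,367))[:333]]))
g=d['frame'].min(2)
# bright plate: depth in plate-height band
P=cloud(d); z=P[...,2]; m=(abs(z-(t[2]-.0114+.036))<.012)&(g>100); m[:,:370]=0; m[:,480:]=0
n,l,st,c=cv2.connectedComponentsWithStats(m.astype(np.uint8)); print(st[1:][st[1:,4]>20],c[1:][st[1:,4]>20])
E
```

```text
shift [-13.1  -1.9  59.5] turn -0.1 | tcp [ 0.5701 -0.3421  0.1895] yaw -5.4 t 14.65 open 0.656 F [ 0.4 -0.4 -3.5] grip 85.9
[[393 131  18  18 146]
 [465 150  10  12  62]] [[398.93835616 136.82191781]
 [471.         157.40322581]]
```

View pics/hov.png

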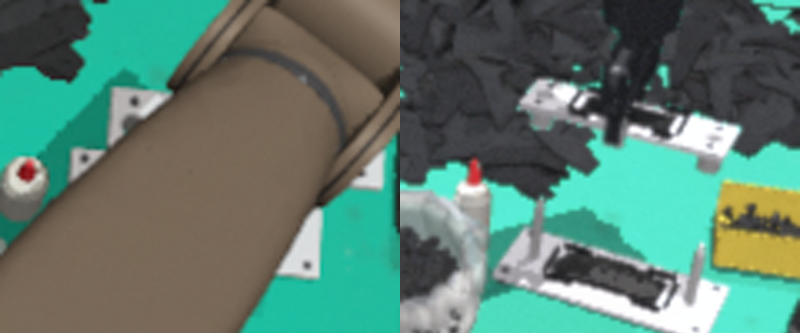

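In the side view the deck hangs level above the fixture, its holes at about (394,157) and (445,167); the arm hides most of the top view. I'll compute the deck's offset in the hand from the side plate outline.

```bash
cat > held.py <<'E'
import sys; from h import *
def run(top,off,tz):  # top: plate top above feet ; off: tcp z - feet z ; thickness side faces visible
    d=cam('side'); s=get_state(); t=s['eef_pos']; h=t[2]-off+top
    M=R.from_quat(s['tcp_rot']).as_matrix(); xa=M[:2,1]; ya=-M[:2,0]  # deck x = tool y ; deck y = -tool x or so
    if ya[1]<0: ya=-ya
    fr=d['frame']; z=cloud(d)[...,2]
    m=(fr.min(2)>110)&(abs(z-h)<.01)
    v,u=np.nonzero(m); p=np.array([ray(d,a,b,h)[:2] for a,b in zip(u,v)])-t[:2]
    k=(np.abs(p@ya)<.13)&(np.abs(p@xa)<.06); p=p[k]; y=p@ya; x=p@xa
    print('n',len(p),'deck y extents',np.percentile(y,[.5,99.5]).round(4),'x extents',np.percentile(x,[1,99]).round(4))
    for sgn in(1,-1):
        q=t[:2]+sgn*.088*ya; print('hole pred px',sgn,proj(d,[*q,h]).round(1))
        # darkest-centroid near predicted hole
        U,V=proj(d,[*q,h]).round().astype(int); w=fr[V-5:V+6,U-7:U+8].min(2).astype(float); print(w.astype(int)[:, :].tolist() if len(sys.argv)>1 else '')
    return
if __name__=='__main__': run(.036,.0114,0)
E
python3 - <<'E'
from h import *; import held,sys
held.sys.argv=['x','1']; held.run(.036,.0114,0)
E
```

```text
n 457 deck y extents [-0.1088  0.1001] x extents [-0.0472  0.0219]
hole pred px 1 [392.7 156.6]
[[52, 55, 57, 45, 41, 39, 42, 44, 43, 43, 41, 41, 37, 36, 38], [54, 55, 56, 56, 63, 96, 103, 106, 93, 88, 62, 47, 41, 39, 35], [55, 54, 59, 67, 107, 184, 194, 197, 168, 152, 109, 105, 99, 95, 73], [57, 57, 62, 98, 166, 204, 204, 201, 147, 112, 153, 192, 190, 206, 176], [49, 57, 86, 150, 195, 198, 199, 194, 166, 158, 219, 230, 237, 253, 253], [41, 69, 148, 196, 197, 172, 171, 166, 161, 185, 249, 254, 254, 254, 254], [58, 115, 191, 207, 199, 160, 156, 151, 149, 149, 216, 252, 254, 254, 254], [119, 188, 207, 205, 192, 160, 175, 170, 174, 175, 198, 227, 252, 253, 253], [176, 198, 202, 202, 163, 123, 161, 194, 203, 202, 205, 207, 220, 223, 225], [142, 162, 167, 186, 190, 172, 192, 204, 207, 209, 207, 200, 199, 195, 131], [124, 136, 146, 151, 154, 161, 173, 188, 197, 201, 198, 176, 169, 162, 113]]
hole pred px -1 [443.5 169.7]
[[146, 250, 248, 230, 187, 174, 149, 118, 78, 67, 63, 62, 52, 51, 65], [188, 253, 254, 254, 254, 254, 248, 230, 183, 142, 118, 107, 74, 70, 67], [251, 254, 254, 254, 254, 254, 254, 254, 252, 240, 211, 210, 180, 165, 145], [253, 254, 254, 254, 254, 254, 254, 254, 238, 195, 185, 246, 253, 254, 247], [254, 254, 254, 254, 254, 254, 254, 253, 252, 244, 245, 254, 254, 254, 253], [254, 254, 254, 254, 254, 253, 242, 225, 223, 240, 250, 254, 254, 254, 247], [254, 254, 254, 254, 254, 246, 218, 189, 180, 189, 214, 252, 254, 253, 208], [254, 254, 254, 254, 254, 253, 241, 208, 221, 234, 241, 254, 254, 236, 138], [252, 253, 254, 254, 254, 241, 195, 188, 252, 254, 254, 254, 253, 185, 89], [184, 210, 234, 247, 252, 252, 241, 212, 253, 254, 254, 254, 235, 128, 63], [159, 166, 178, 188, 196, 209, 229, 242, 252, 253, 254, 247, 174, 99, 62]]
```

```bash
python3 - <<'E'
from h import *
d=cam('side'); t=get_state()['eef_pos']; M=R.from_quat(get_state()['tcp_rot']).as_matrix(); xa=M[:2,1]; ya=-M[:2,0]; ya=ya if ya[1]>0 else -ya
h=t[2]-.0114+.036
H=[ray(d,393.1,157.6,h)[:2],ray(d,445,170.8,h)[:2]]
for q in H: print('hole rel y,x',((q-t[:2])@ya).round(4),((q-t[:2])@xa).round(4))
v=H[0]-H[1]; print('len',np.hypot(*v),'ang',np.degrees(np.arctan2(v[1],v[0])),'mid',(H[0]+H[1])/2)
# pins in the same view, tips z=.09: brightest/dark column near the predicted tips
c=np.array([.567,-.355]); u=np.array([np.cos(np.radians(84.7)),np.sin(np.radians(84.7))])
for k in(1,-1):
    p=proj(d,[*(c+k*.088*u),.09]); U,V=p.round().astype(int); print(k,p.round(1)); w=d['frame'][V-4:V+9,U-5:U+6]; print((w[...,2].astype(int)).tolist())
E
```

```text
hole rel y,x 0.0845 -0.0058
hole rel y,x -0.0941 -0.0045
len 0.17859386618983128 ang 84.93094260445935 mid [ 0.56438397 -0.34721536]
1 [392.1 188. ]
[[56, 57, 58, 56, 57, 57, 56, 60, 57, 50, 50], [49, 52, 57, 55, 55, 52, 55, 52, 55, 50, 63], [49, 52, 54, 53, 52, 51, 56, 62, 75, 82, 85], [48, 50, 54, 55, 52, 49, 57, 58, 61, 78, 87], [58, 54, 48, 49, 56, 67, 62, 57, 61, 66, 83], [83, 71, 60, 50, 78, 110, 77, 64, 68, 82, 87], [85, 86, 82, 77, 126, 143, 95, 84, 85, 87, 88], [85, 88, 88, 93, 133, 143, 104, 89, 87, 87, 87], [86, 87, 87, 101, 132, 140, 102, 89, 88, 87, 87], [87, 86, 90, 110, 131, 134, 98, 86, 88, 88, 83], [87, 86, 89, 113, 131, 129, 93, 84, 81, 80, 62], [89, 86, 84, 118, 131, 125, 81, 58, 56, 54, 53], [89, 83, 74, 119, 133, 121, 73, 54, 53, 54, 53]]
-1 [440.4 201.9]
[[86, 88, 86, 87, 89, 88, 81, 75, 60, 102, 173], [88, 89, 87, 90, 89, 87, 84, 77, 59, 111, 181], [87, 87, 88, 88, 87, 86, 86, 76, 61, 117, 194], [89, 87, 88, 88, 86, 92, 88, 75, 59, 105, 164], [87, 87, 87, 86, 95, 139, 107, 79, 60, 108, 168], [88, 87, 86, 88, 126, 227, 144, 84, 62, 115, 186], [88, 87, 88, 96, 151, 198, 135, 82, 66, 128, 188], [88, 88, 89, 103, 171, 191, 137, 88, 71, 135, 189], [89, 88, 88, 119, 167, 180, 129, 87, 79, 160, 197], [88, 89, 90, 123, 153, 160, 113, 81, 80, 162, 194], [88, 87, 90, 126, 151, 151, 104, 78, 77, 169, 193], [88, 89, 93, 135, 152, 146, 100, 75, 64, 121, 158], [89, 90, 105, 139, 151, 129, 89, 77, 57, 63, 69]]
```

```bash
python3 - <<'E'
from h import *
d=cam('side'); A=ray(d,391.8,188.8,.089)[:2]; B=ray(d,440.1,202.4,.089)[:2]
print(A,B,(A+B)/2,np.hypot(*(A-B)),np.degrees(np.arctan2(*(A-B)[::-1])))
H=np.array([0.56438397,-0.34721536]); s=get_state(); print('move',(A+B)/2-H,'-> tcp',s['eef_pos'][:2]+(A+B)/2-H,s['eef_pos'])
# top-based pin estimate
d=cam('top'); A=ray(d,393.8,158.4,.089)[:2]; B=ray(d,455,165.3,.089)[:2]; print((A+B)/2,np.hypot(*(A-B)),np.degrees(np.arctan2(*(A-B)[::-1])))
E
```

```text
[ 0.57088702 -0.26742289] [ 0.5566743  -0.44209555] [ 0.56378066 -0.35475922] 0.1752499360670346 85.34822115469674
move [-0.00060331 -0.00754386] -> tcp [ 0.56933072 -0.35060976] [ 0.56993404 -0.34306591  0.18955913]
[ 0.56497231 -0.35389558] 0.1774816444959721 84.55738706007543
```

```bash
python3 to.py 0.567 -0.351 0.108 -5.2; python3 -m crank '[[[-8,-2,0],0,180],[[-8,-2,30],0,180],[[-8,-2,60],0,180],[[-8,-2,80],0,180],[[-8,-2,80],0,180],[[-8,-2,80],0,180],[[-8,-2,80],0,180],[[-8,-2,80],0,180]]' >/dev/null; python3 to.py 0.567 -0.351 0.108 -5.2
```

```text
shift [-8.1 -2.1 81.5] turn -0.3 | tcp [ 0.5699 -0.3432  0.1895] yaw -5.5 t 14.95 open 0.658 F [-0.4  0.7 -2.1] grip 85.9
shift [ 0.9 -1.2  3.7] turn -0.3 | tcp [ 0.5681 -0.352   0.1117] yaw -5.5 t 15.75 open 0.659 F [ 0.9  0.3 -2.9] grip 85.8
```

```bash
python3 -m crank '[[[1,-1,5],0,180],[[1,-1,8],0,180],[[1,-1,11],0,180],[[1,-1,14],0,180],[[1,-1,17],0,180],[[1,-1,17],0,180],[[1,-1,17],0,180]]'; python3 to.py 0.567 -0.351 0.108 -5.2
python3 - <<'E'
from h import *
e=cam('side'); b=cv2.resize(e['frame'][155:240,365:465],None,fx=6,fy=6,interpolation=cv2.INTER_CUBIC)
cv2.imwrite('pics/eng.png',b)
E
```

```text
time: 16.45
eef_pos: [0.5661, -0.3499, 0.0922]
tcp_rot: [0.74, 0.672, -0.0, -0.0]
contact_force: [0.5, 0.8, -1.5]
opening: 0.655
finger_force: 85.9
shift [ -1.    1.  -15.8] turn -0.3 | tcp [ 0.5661 -0.3499  0.0922] yaw -5.5 t 16.45 open 0.655 F [ 0.5  0.8 -1.5] grip 85.9
```

View pics/eng.png

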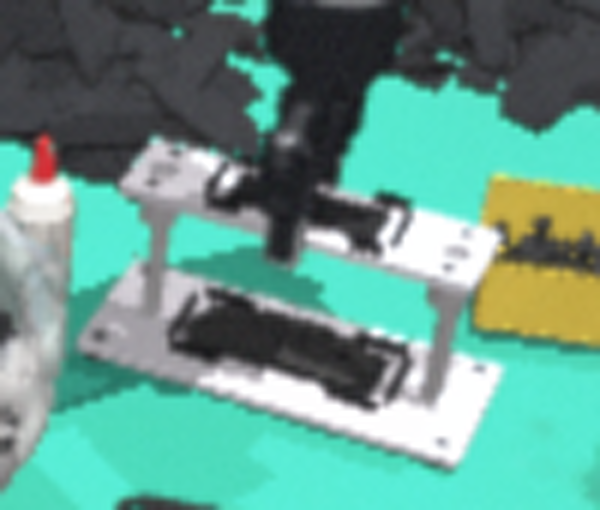

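The pins at (390,200) and (438,212) run up into the tubes with no contact force, so I'm lowering on.

```bash
python3 -m crank '[[[0,0,8],0,180],[[0,0,16],0,180],[[0,0,24],0,180],[[0,0,32],0,180],[[0,0,32],0,180],[[0,0,32],0,180]]'; python3 to.py 0.567 -0.351 0.024 -5.2
```

```text
time: 17.1
eef_pos: [0.5659, -0.35, 0.0598]
tcp_rot: [0.74, 0.672, -0.0, -0.0]
contact_force: [0.2, -1.0, -2.6]
opening: 0.659
finger_force: 85.8
shift [-0.9  1.2 35.8] turn -0.3 | tcp [ 0.5659 -0.35    0.0598] yaw -5.5 t 17.1 open 0.659 F [ 0.2 -1.  -2.6] grip 85.8
```

```bash
python3 -m crank '[[[0,0,8],0,180],[[0,0,16],0,180],[[0,0,24],0,180],[[0,0,30],0,180],[[0,0,34],0,180],[[0,0,37],0,180],[[0,0,37],0,180],[[0,0,37],0,180]]'; python3 to.py 0.567 -0.351 0.0234 -5.2
```

```text
time: 17.9
eef_pos: [0.5662, -0.35, 0.0235]
tcp_rot: [0.74, 0.672, -0.0, 0.0]
contact_force: [0.1, -1.4, -1.1]
opening: 0.657
finger_force: 86.0
shift [-0.9  0.9  0.1] turn -0.3 | tcp [ 0.5662 -0.35    0.0235] yaw -5.5 t 17.9 open 0.657 F [ 0.1 -1.4 -1.1] grip 86.0
```

```bash
python3 -m crank '[[[0,0,1],0,180],[[0,0,2],0,180],[[0,0,2],0,180]]'; python3 -m crank '[[[0,0,-1],0,0],[[0,0,-1],0,0],[[0,0,-1],0,0],[[0,0,-1],0,0],[[0,0,-1],0,0],[[0,0,-40],0,0],[[0,0,-90],0,0],[[0,0,-140],0,0],[[0,0,-160],0,0],[[0,0,-160],0,0]]'
python3 to.py 0.401 -0.342 0.18 1.2
```

```text
time: 18.2
eef_pos: [0.5662, -0.35, 0.0234]
tcp_rot: [0.74, 0.672, -0.0, -0.0]
contact_force: [-4.2, 0.8, 7.7]
opening: 0.655
finger_force: 86.9
time: 19.2
eef_pos: [0.5684, -0.3516, 0.1873]
tcp_rot: [0.74, 0.672, 0.001, 0.005]
contact_force: [0.1, -1.2, 0.5]
opening: 0.999
finger_force: 0.0
shift [  -6.5 -167.6    5.9] turn -6.7 | tcp [ 0.5684 -0.3516  0.1873] yaw -5.5 t 19.2 open 0.999 F [ 0.1 -1.2  0.5] grip 0.0
```

```bash
python3 -m crank '[[[-6,-166,0],-7,0],[[-6,-166,0],-7,0],[[-6,-166,0],-7,0],[[-6,-166,0],-7,0],[[-6,-166,0],-7,0],[[-6,-166,40],-7,0],[[-6,-166,80],-7,0],[[-6,-166,130],-7,0],[[-6,-166,130],-7,0],[[-6,-166,130],-7,0]]' >/dev/null
python3 to.py 0.401 -0.342 0.05 1.2
python3 - <<'E'
from h import *
d=cam('top'); a=cv2.resize(d['frame'][195:245,380:450],None,fx=5,fy=5,interpolation=cv2.INTER_CUBIC)
b=cv2.resize(d['frame'][140:200,370:470],None,fx=4,fy=4,interpolation=cv2.INTER_CUBIC)
c=np.zeros((250,760,3),np.uint8); c[:250,:350]=a; c[:240,355:755]=b; cv2.imwrite('pics/sb.png',c)
P=cloud(d)
for u,v in((388,160),(390,170),(400,160),(448,175),(452,172)): print(u,v,P[v,u].round(3))
E
```

```text
shift [-2.9  0.5  0. ] turn 0.3 | tcp [ 0.4004 -0.3391  0.05  ] yaw 1.5 t 20.2 open 0.997 F [ 0.1 -0.7  0.9] grip 0.0
388 160 [ 0.578 -0.255  0.055]
390 170 [ 0.55  -0.262  0.045]
400 160 [ 0.58  -0.291  0.053]
448 175 [ 0.537 -0.434  0.05 ]
452 172 [ 0.547 -0.446  0.05 ]
```

View pics/sb.png

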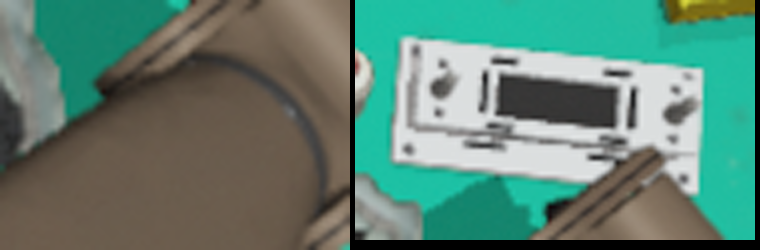

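Right half: the deck is seated on the base, its nest at (405..432, 158..172), pins through both holes. Left half: the arm hides the short blade from the top. Descend and grip.

```bash
python3 -m crank '[[[-3,0,25],0,0],[[-3,0,49],0,0],[[-3,0,49],0,0],[[-3,0,49],0,0],[[-3,0,49],0,200],[[-3,0,49],0,200],[[-3,0,49],0,200],[[-3,0,49],0,200],[[-3,0,49],0,200],[[-3,0,49],0,200]]' 40
python3 to.py 0.401 -0.342 0.001 1.2
```

```text
time: 21.25
eef_pos: [0.4012, -0.3437, 0.0035]
tcp_rot: [0.698, 0.716, -0.0, 0.001]
contact_force: [-0.1, 0.3, 5.1]
opening: 0.399
finger_force: 40.6
shift [ 1.7 -0.1  2.5] turn 0.3 | tcp [ 0.4012 -0.3437  0.0035] yaw 1.5 t 21.25 open 0.399 F [-0.1  0.3  5.1] grip 40.6
```

```bash
python3 -m crank '[[[0,0,-40],0,200],[[0,0,-90],0,200],[[0,0,-140],0,200],[[-13,165,-180],7,200],[[-13,165,-180],7,200],[[-13,165,-180],7,200],[[-13,165,-180],7,200],[[-13,165,-180],7,200],[[-13,165,-180],7,200],[[-13,165,-180],7,200]]' >/dev/null
python3 to.py 0.566 -0.356 0.08 -5.4
python3 - <<'E'
from h import *
d=cam('top'); print('nest',ray(d,420.8,165.3,.05))
e=cam('side'); P=cloud(e); s=get_state();t=s['eef_pos'];M=R.from_quat(s['tcp_rot']).as_matrix(); ya=-M[:2,0]; ya=ya if ya[1]>0 else -ya
b=(e['frame'].max(2)<95)&(abs(P[...,2]-t[2]-.005)<.012)
q=P[b]-t; y=q[:,:2]@ya; x=q[:,:2]@M[:2,1]; k=(abs(x)<.035)&(abs(y)<.07); print(k.sum(),np.percentile(y[k],[1,99]).round(4),np.percentile(x[k],[1,99]).round(4),np.median(q[k,2]))
cv2.imwrite('pics/sb2.png',cv2.resize(e['frame'][130:240,350:470],None,fx=5,fy=5,interpolation=cv2.INTER_CUBIC))
E
```

```text
shift [ -4.7   2.6 101. ] turn -0.2 | tcp [ 0.5642 -0.3512  0.181 ] yaw -5.6 t 22.25 open 0.4 F [ 0.  -0.8 -0.2] grip 40.2
nest [ 0.56552546 -0.35368368  0.05      ]
104 [-0.0448  0.0422] [-0.0329  0.0193] -0.0006544508828845719
```

View pics/sb2.png

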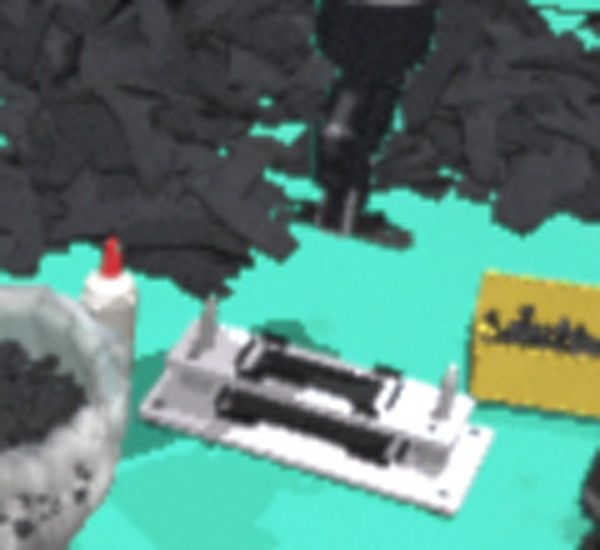

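The short blade hangs level, right end at side (432,178), and the deck is seated. The nest centre is about (0.5655,-0.354).

```bash
python3 - <<'E'
from m import *
d=load('side'); e=ray(d,432.4,177.4,.188)[:2]-np.array([.5642,-.3512]); print(np.hypot(*e),e)
E
python3 -m crank '[[[-3,1,30],0,200],[[-3,1,60],0,200],[[-3,1,90],0,200],[[-3,1,100],0,200],[[-3,1,100],0,200],[[-3,1,100],0,200],[[-3,1,100],0,200]]' >/dev/null
python3 to.py 0.566 -0.3545 0.0537 -5.4
```

```text
0.05525892225527397 [-0.02115073 -0.05105091]
shift [ 1.2 -1.7 31.2] turn -0.1 | tcp [ 0.5675 -0.3558  0.0849] yaw -5.5 t 23.05 open 0.402 F [ 0.4  0.9 -0.3] grip 40.2
```

```bash
python3 -m crank '[[[2,-1,10],0,200],[[2,-1,18],0,200],[[2,-1,24],0,200],[[2,-1,28],0,200],[[2,-1,31],0,200],[[2,-1,31],0,200],[[2,-1,31],0,200]]'; python3 to.py 0.566 -0.3535 0.0535 -5.4
```

```text
time: 23.75
eef_pos: [0.5656, -0.3522, 0.0536]
tcp_rot: [0.74, 0.672, -0.0, -0.001]
contact_force: [-4.6, 4.0, 10.6]
opening: 0.404
finger_force: 41.7
shift [-1.2  0.5  0.1] turn -0.1 | tcp [ 0.5656 -0.3522  0.0536] yaw -5.5 t 23.75 open 0.404 F [-4.6  4.  10.6] grip 41.7
```

```bash
python3 -m crank '[[[0,0,0],0,0],[[0,0,0],0,0],[[0,0,0],0,0],[[0,0,0],0,0],[[0,0,-1],0,0],[[0,0,-40],0,0],[[0,0,-90],0,0],[[0,0,-140],0,0],[[0,0,-140],0,0],[[50,0,-140],0,0]]'; python3 to.py 0.577 0.0145 0.19 7.7
```

```text
time: 24.75
eef_pos: [0.5713, -0.308, 0.1949]
tcp_rot: [0.742, 0.67, 0.0, 0.004]
contact_force: [0.8, 1.1, -0.8]
opening: 0.997
finger_force: 0.0
shift [321.4 -27.3   2.9] turn -13.6 | tcp [ 0.5713 -0.308   0.1949] yaw -5.9 t 24.75 open 0.997 F [ 0.8  1.1 -0.8] grip 0.0
```

```bash
python3 -m crank '[[[290,-25,0],-14,0],[[290,-25,0],-14,0],[[290,-25,0],-14,0],[[290,-25,0],-14,0],[[290,-25,0],-14,0],[[290,-25,0],-14,0],[[290,-25,0],-14,0],[[290,-25,0],-14,0],[[290,-25,0],-14,0],[[290,-25,0],-14,0]]' >/dev/null
python3 to.py 0.577 0.0145 0.06 7.7
python3 - <<'E'
from m import *
d=load('top'); a=np.radians(97.7); c=np.array([.5768,.0147]); u=np.array([np.cos(a),np.sin(a)]); g=d['frame'].min(2).astype(float)
for k in(1,-1):
    p=proj(d,[*(c+k*.088*u),.029]); U,V=p.round().astype(int); w=200-g[V-4:V+5,U-5:U+6]; w=np.clip(w,0,None)
    v,uu=np.mgrid[V-4:V+5,U-5:U+6]; q=np.array([(w*uu).sum(),(w*v).sum()])/w.sum(); print(k,p.round(1),q.round(1)); r=ray(d,*q,.029)[:2]; print(r, ((r-c)@u).round(4)); print((200-w).astype(int).tolist())
d=cam('top'); P=cloud(d); m=(d['frame'].max(2)<90)&(P[...,2]>.045); m[:150]=0;m[180:]=0;m[:,:405]=0;m[:,440:]=0; q=P[m]; print('short',m.sum(),q.mean(0).round(4),np.percentile(q[:,2],[5,50,95]).round(4)); 
cv2.imwrite('pics/sb3.png',cv2.resize(d['frame'][140:200,370:470],None,fx=6,fy=6,interpolation=cv2.INTER_CUBIC))
E
```

```text
shift [ 27.    7.4 131.3] turn 0.7 | tcp [ 0.5736 -0.0133  0.1913] yaw 8.4 t 25.75 open 1.0 F [ 0.1 -0.3  0.5] grip 0.0
1 [270.1 164.2] [269.9 164.8]
[0.56303804 0.10231662] 0.0887
[[200, 200, 200, 200, 200, 197, 200, 200, 200, 200, 200], [194, 200, 200, 200, 200, 200, 200, 200, 200, 200, 200], [193, 200, 200, 200, 179, 168, 172, 191, 200, 200, 200], [181, 200, 200, 177, 113, 100, 109, 140, 189, 200, 200], [175, 200, 200, 143, 76, 98, 112, 94, 161, 200, 200], [177, 200, 198, 130, 78, 79, 79, 70, 157, 200, 200], [165, 200, 200, 170, 66, 51, 45, 107, 182, 200, 200], [160, 200, 200, 200, 179, 145, 151, 189, 200, 200, 200], [160, 200, 200, 200, 200, 200, 200, 200, 200, 200, 200]]
-1 [327.2 157.9] [327.6 158.6]
[ 0.58658877 -0.07354751] -0.0888
[[200, 200, 200, 200, 200, 199, 200, 200, 200, 200, 196], [200, 200, 200, 200, 200, 200, 200, 200, 200, 200, 197], [200, 200, 200, 200, 177, 160, 160, 179, 200, 200, 200], [200, 200, 200, 179, 110, 98, 96, 115, 170, 200, 200], [200, 200, 200, 162, 81, 77, 82, 80, 150, 200, 200], [200, 200, 200, 162, 55, 42, 47, 51, 147, 200, 200], [200, 200, 200, 188, 100, 29, 26, 93, 173, 200, 200], [200, 200, 200, 200, 189, 158, 165, 189, 200, 200, 200], [200, 200, 200, 200, 200, 200, 200, 200, 200, 200, 200]]
short 341 [ 0.5639 -0.3521  0.0596] [0.0512 0.0568 0.061 ]
```

View pics/sb3.png

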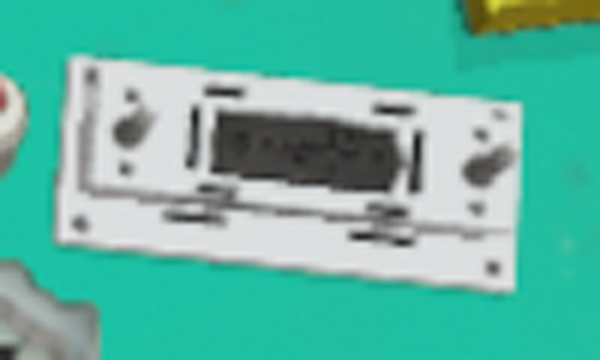

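The short blade lies inside the deck's four locators, square to them, at about (405..437, 158..172). On to the cover at (0.576,0.0145), from its holes at (269.9,164.8) and (327.6,158.6).

```bash
python3 -m crank '[[[26,6,0],1,0],[[26,6,0],1,0],[[26,6,0],1,0],[[26,6,0],1,0],[[26,6,50],1,0],[[26,6,90],1,0],[[26,6,90],1,0],[[26,6,90],1,0],[[26,6,90],1,0]]' >/dev/null
python3 to.py 0.576 0.0145 0.008 7.7
```

```text
shift [ 0.7 -1.9 96.2] turn -0.2 | tcp [0.5776 0.0142 0.1042] yaw 7.5 t 26.7 open 0.999 F [ 0.5 -0.4 -0. ] grip 0.0
```

```bash
python3 -m crank '[[[0,-1,40],0,0],[[0,-1,75],0,0],[[0,-1,92],0,0],[[0,-1,92],0,0],[[0,-1,92],0,0],[[0,-1,92],0,0]]'
python3 to.py 0.576 0.0145 0.008 7.7
```

```text
time: 27.3
eef_pos: [0.577, 0.0143, 0.0123]
tcp_rot: [0.659, 0.752, 0.001, 0.002]
contact_force: [0.0, -1.0, -0.7]
opening: 0.998
finger_force: 0.0
shift [ 0.4 -1.   4.3] turn -0.2 | tcp [0.577  0.0143 0.0123] yaw 7.5 t 27.3 open 0.998 F [ 0.  -1.  -0.7] grip 0.0
```

```bash
python3 -m crank '[[[0,0,2],0,0],[[0,0,2],0,180],[[0,0,2],0,180],[[0,0,2],0,180],[[0,0,2],0,180],[[0,0,2],0,180],[[0,0,2],0,180]]' 80
python3 to.py 0.576 0.0145 0.008 7.7
```

```text
time: 28.0
eef_pos: [0.5757, 0.0145, 0.0087]
tcp_rot: [0.66, 0.752, 0.001, 0.001]
contact_force: [-1.6, -0.4, 5.8]
opening: 0.726
finger_force: 87.9
shift [-0.   0.3  0.7] turn -0.2 | tcp [0.5757 0.0145 0.0087] yaw 7.5 t 28.0 open 0.726 F [-1.6 -0.4  5.8] grip 87.9
```

```bash
python3 -m crank '[[[0,0,-30],0,180],[[0,0,-80],0,180],[[0,0,-130],0,180],[[0,0,-180],0,180],[[0,0,-200],0,180],[[0,0,-200],0,180],[[0,0,-200],0,180]]' ;python3 to.py 0.567 -0.354 0.20 -5.3
python3 - <<'E'
from h import *
d=cam('top'); s=get_state(); t=s['eef_pos']; h=t[2]-.0087+.029; M=R.from_quat(s['tcp_rot']).as_matrix(); ya=-M[:2,0]; ya=ya if ya[1]>0 else -ya
g=d['frame'].min(2).astype(float)
for k in(1,-1):
    p=proj(d,[*(t[:2]+k*.088*ya),h]); U,V=p.round().astype(int); w=g[V-6:V+7,U-7:U+8]; print(k,p.round(1)); print(w.astype(int).tolist())
E
```

```text
time: 28.7
eef_pos: [0.5734, 0.0148, 0.2054]
tcp_rot: [0.66, 0.752, -0.001, -0.001]
contact_force: [-0.4, -0.2, -3.8]
opening: 0.722
finger_force: 89.1
shift [-364.9  -54.4    5.2] turn 12.8 | tcp [0.5734 0.0148 0.2054] yaw 7.5 t 28.7 open 0.722 F [-0.4 -0.2 -3.8] grip 89.1
1 [258.7 144.5]
[[83, 84, 82, 85, 84, 84, 86, 87, 88, 87, 87, 88, 87, 88, 87], [83, 84, 84, 84, 85, 87, 85, 86, 86, 87, 86, 87, 87, 88, 87], [84, 84, 85, 84, 85, 86, 88, 87, 88, 87, 88, 87, 86, 88, 87], [85, 85, 84, 85, 86, 87, 87, 87, 88, 88, 86, 87, 87, 89, 88], [85, 85, 86, 85, 86, 86, 87, 88, 87, 87, 87, 88, 88, 88, 86], [86, 85, 88, 87, 87, 86, 87, 87, 87, 87, 87, 87, 87, 87, 87], [86, 85, 87, 87, 88, 88, 88, 87, 88, 87, 87, 88, 87, 86, 89], [87, 86, 87, 88, 88, 87, 86, 87, 88, 87, 87, 87, 88, 88, 87], [86, 86, 88, 89, 87, 88, 87, 88, 88, 88, 87, 87, 87, 87, 87], [87, 87, 88, 87, 88, 88, 88, 88, 87, 86, 88, 88, 88, 88, 88], [86, 87, 87, 88, 88, 86, 87, 88, 88, 88, 88, 88, 87, 87, 88], [87, 87, 87, 88, 87, 87, 87, 88, 87, 87, 87, 88, 87, 88, 88], [88, 87, 88, 87, 88, 89, 88, 87, 87, 87, 88, 87, 88, 87, 87]]
-1
[... 294 characters left out ...]
 192, 220, 220, 199, 42], [220, 221, 221, 215, 183, 111, 103, 97, 99, 99, 163, 217, 220, 204, 112], [220, 220, 220, 208, 154, 90, 95, 95, 93, 88, 144, 206, 220, 207, 137], [221, 221, 220, 210, 163, 88, 77, 69, 74, 82, 154, 213, 220, 210, 160], [220, 220, 220, 218, 196, 112, 49, 43, 46, 92, 176, 219, 220, 218, 191], [220, 220, 220, 220, 215, 192, 149, 115, 136, 176, 211, 220, 221, 220, 199], [220, 220, 220, 220, 220, 217, 209, 205, 207, 214, 221, 221, 220, 220, 201], [220, 220, 220, 220, 220, 220, 220, 218, 211, 215, 220, 220, 220, 220, 202], [220, 221, 220, 220, 221, 220, 213, 180, 152, 187, 220, 220, 220, 220, 205], [220, 220, 220, 220, 220, 220, 204, 123, 85, 158, 211, 220, 220, 221, 205]]
```

The cover's visible hole is at (328.1,136.5), against a predicted (327.7,137.3). It is centred in the hand to about 0.5 mm; the other end is hidden behind the arm. Carrying it over the fixture.

```bash
python3 -m crank '[[[-365,-55,0],13,180],[[-365,-55,0],13,180],[[-365,-55,0],13,180],[[-365,-55,0],13,180],[[-365,-55,0],13,180],[[-365,-55,0],13,180],[[-365,-55,0],13,180],[[-365,-55,0],13,180],[[-365,-55,0],13,180],[[-365,-55,0],13,180]]'  >/dev/null;python3 to.py 0.5665 -0.3535 0.13 -5.3
```

```text
shift [-0.6  0.3 74.2] turn -0.3 | tcp [ 0.5666 -0.3532  0.2042] yaw -5.6 t 29.75 open 0.724 F [-0.5  0.9 -2.7] grip 89.0
```

```bash
python3 -m crank '[[[0,0,0],0,180],[[0,0,0],0,180],[[0,0,0],0,180],[[0,0,0],0,180]]'  >/dev/null;python3 to.py 0.5665 -0.3535 0.11 -5.3; python3 - <<'E'
from h import *
d=cam('side'); s=get_state(); t=s['eef_pos']; h=t[2]-.0087+.029; M=R.from_quat(s['tcp_rot']).as_matrix(); ya=-M[:2,0]; ya=ya if ya[1]>0 else -ya; xa=M[:2,1]
g=d['frame'].min(2).astype(float)
for k in(1,-1):
    p=proj(d,[*(t[:2]+k*.088*ya),h]); U,V=p.round().astype(int); w=g[V-5:V+6,U-7:U+8]; print(k,p.round(1)); print(w.astype(int).tolist())
E
```

```text
shift [-0.1 -1.4 97.6] turn -0.2 | tcp [ 0.5678 -0.3535  0.2076] yaw -5.5 t 30.15 open 0.723 F [ 0.5 -0.8 -3.4] grip 89.0
1 [396.1 154. ]
[[49, 42, 37, 44, 48, 55, 58, 57, 60, 64, 64, 63, 58, 55, 49], [61, 43, 39, 37, 46, 81, 105, 109, 108, 97, 72, 62, 65, 83, 84], [52, 45, 44, 44, 85, 148, 191, 195, 189, 160, 111, 105, 108, 100, 83], [46, 39, 35, 63, 149, 192, 203, 201, 174, 130, 157, 190, 198, 184, 165], [57, 51, 54, 110, 189, 198, 201, 195, 159, 138, 186, 225, 231, 235, 252], [60, 68, 113, 182, 198, 195, 184, 179, 177, 201, 251, 254, 254, 254, 254], [71, 110, 184, 201, 194, 168, 154, 152, 148, 171, 246, 253, 254, 254, 254], [106, 167, 204, 205, 197, 174, 160, 160, 161, 172, 207, 226, 252, 254, 254], [161, 197, 203, 199, 178, 128, 143, 191, 200, 199, 204, 206, 226, 252, 254], [172, 193, 194, 192, 171, 154, 155, 194, 201, 205, 205, 207, 205, 223, 251], [145, 155, 161, 165, 175, 186, 189, 193, 199, 200, 196, 194, 196, 195, 190]]
-1 [447.6 167.1]
[[253, 247, 194, 172, 169, 149, 122, 88, 76, 73, 58, 55, 60, 60, 68], [254, 254, 254, 254, 253, 248, 230, 184, 164, 145, 117, 85, 73, 76, 72], [254, 254, 254, 254, 254, 254, 254, 253, 250, 238, 226, 185, 167, 144, 106], [254, 254, 254, 254, 254, 254, 254, 242, 189, 211, 252, 254, 254, 247, 181], [254, 254, 254, 254, 254, 254, 253, 245, 214, 234, 254, 254, 254, 253, 199], [254, 254, 254, 254, 253, 242, 237, 244, 250, 252, 254, 254, 254, 247, 151], [254, 254, 254, 254, 245, 205, 180, 176, 181, 224, 253, 254, 253, 211, 109], [254, 254, 254, 254, 248, 213, 200, 198, 199, 224, 253, 254, 247, 150, 78], [254, 254, 254, 254, 232, 178, 233, 249, 253, 254, 254, 253, 206, 109, 68], [253, 253, 254, 254, 227, 193, 221, 253, 254, 254, 254, 235, 134, 76, 63], [213, 222, 245, 252, 252, 252, 253, 254, 254, 254, 252, 186, 93, 65, 67]]
```

Hole positions in the side view agree with the deck's earlier fit, so the lateral position is good. Lowering onto the pins.

```bash
python3 -m crank '[[[0,-1,40],0,180],[[0,-1,75],0,180],[[0,-1,92],0,180],[[0,-1,92],0,180],[[0,-1,92],0,180],[[0,-1,92],0,180],[[0,-1,92],0,180]]'  >/dev/null;python3 to.py 0.566 -0.3535 0.085 -5.3
```

```text
shift [ 1.7 -2.  33. ] turn -0.2 | tcp [ 0.5677 -0.3553  0.118 ] yaw -5.5 t 30.9 open 0.724 F [ 0.2 -0.  -2.8] grip 89.0
```

```bash
python3 -m crank '[[[2,-2,0],0,180],[[2,-2,6],0,180],[[2,-2,12],0,180],[[2,-2,16],0,180],[[2,-2,20],0,180],[[2,-2,24],0,180],[[2,-2,27],0,180],[[2,-2,30],0,180],[[2,-2,30],0,180],[[2,-2,30],0,180]]';python3 to.py 0.566 -0.3535 0.0567 -5.3
```

```text
time: 31.9
eef_pos: [0.5648, -0.3522, 0.0854]
tcp_rot: [0.74, 0.672, -0.0, 0.0]
contact_force: [0.2, 0.9, -1.3]
opening: 0.72
finger_force: 89.1
shift [-1.2  1.3 28.7] turn -0.2 | tcp [ 0.5648 -0.3522  0.0854] yaw -5.5 t 31.9 open 0.72 F [ 0.2  0.9 -1.3] grip 89.1
```

```bash
python3 -m crank '[[[-1,1,6],0,180],[[-1,1,12],0,180],[[-1,1,18],0,180],[[-1,1,23],0,180],[[-1,1,27],0,180],[[-1,1,29],0,180],[[-1,1,31],0,180],[[-1,1,31],0,180],[[-1,1,31],0,180]]';python3 to.py 0.566 -0.3535 0.0567 -5.3
```

```text
time: 32.8
eef_pos: [0.5656, -0.353, 0.0568]
tcp_rot: [0.74, 0.672, -0.0, -0.001]
contact_force: [-4.6, 2.2, 7.5]
opening: 0.722
finger_force: 90.1
shift [-0.5  0.4  0.1] turn -0.2 | tcp [ 0.5656 -0.353   0.0568] yaw -5.5 t 32.8 open 0.722 F [-4.6  2.2  7.5] grip 90.1
```

The cover is seated, stopping at the expected height with 7 N. Release and go for the weight.

```bash
python3 -m crank '[[[0,0,-1],0,0],[[0,0,-1],0,0],[[0,0,-1],0,0],[[0,0,-1],0,0],[[0,0,-1],0,0],[[0,0,-40],0,0],[[0,0,-90],0,0],[[0,0,-140],0,0],[[0,0,-150],0,0],[[0,0,-150],0,0]]' >/dev/null; python3 to.py 0.5995 0.180 0.20 -5.5
python3 - <<'E'
from m import *
d=load('top'); fr=d['frame'].min(2); m=(fr>120).astype(np.uint8); m[:140]=0;m[175:]=0;m[:,:225]=0;m[:,264:]=0
n,l,st,c=cv2.connectedComponentsWithStats(m); k=1+st[1:,4].argmax(); print(st[k],c[k]); cs,_=cv2.findContours((l==k).astype(np.uint8),cv2.RETR_EXTERNAL,cv2.CHAIN_APPROX_NONE); (u,v),r=cv2.minEnclosingCircle(cs[0]); print(u,v,r,ray(d,u,v,.03))
E
```

```text
shift [535.  -19.2   6. ] turn -0.0 | tcp [ 0.567  -0.3544  0.2083] yaw -5.5 t 33.8 open 0.997 F [ 1.   0.1 -0.7] grip 0.0
[236 144  19  18 214] [245.09813084 152.65420561]
244.91175842285156 152.5 9.255890846252441 [0.60011518 0.1810438  0.03      ]
```

```bash
python3 -m crank '[[[535,-19,0],0,0],[[535,-19,0],0,0],[[535,-19,0],0,0],[[535,-19,0],0,0],[[535,-19,0],0,0],[[535,-19,0],0,0],[[535,-19,0],0,0],[[535,-19,0],0,0],[[535,-19,0],0,0],[[535,-19,0],0,0]]' >/dev/null;  python3 -m crank '[[[35,-1,0],0,0],[[35,-1,0],0,0],[[35,-1,0],0,0],[[35,-1,0],0,0],[[35,-1,0],0,0]]' >/dev/null; python3 to.py 0.5995 0.180 0.06 -5.5
```

```text
shift [  1.    1.3 143.4] turn -0.1 | tcp [0.5983 0.1792 0.2034] yaw -5.6 t 35.3 open 0.998 F [-0.4 -0.   0.4] grip 0.0
```

```bash
python3 -m crank '[[[0,1,50],0,0],[[0,1,100],0,0],[[0,1,140],0,0],[[0,1,140],0,0],[[0,1,140],0,0],[[0,1,140],0,0],[[0,1,140],0,0]]' >/dev/null;  python3 to.py 0.5995 0.180 0.005 -5.5
```

```text
shift [-1.1 -2.7 63. ] turn -0.0 | tcp [0.6019 0.1808 0.068 ] yaw -5.5 t 36.0 open 1.002 F [-0.1  0.3  0.8] grip 0.0
```

```bash
python3 -m crank '[[[-1,-2,30],0,0],[[-1,-2,56],0,0],[[-1,-2,59],0,0],[[-1,-2,59],0,0],[[-1,-2,59],0,180],[[-1,-2,59],0,180],[[-1,-2,59],0,180],[[-1,-2,59],0,180],[[-1,-2,59],0,180],[[-1,-2,59],0,180]]' 80;  python3 to.py 0.5995 0.180 0.005 -5.5
```

```text
time: 37.0
eef_pos: [0.5995, 0.1802, 0.0079]
tcp_rot: [0.74, 0.672, 0.002, 0.001]
contact_force: [0.4, -0.0, 5.4]
opening: 0.582
finger_force: 85.9
shift [-0.2  0.   2.9] turn -0.0 | tcp [0.5995 0.1802 0.0079] yaw -5.5 t 37.0 open 0.582 F [ 0.4 -0.   5.4] grip 85.9
```

The opening (0.58) is a little narrower than I'd expect for a 56 mm ring, so I'll lift slightly and check.

```bash
python3 -m crank '[[[0,0,-30],0,180],[[0,0,-70],0,180],[[0,0,-70],0,180],[[0,0,-70],0,180],[[0,0,-70],0,180],[[0,0,-70],0,180]]';  python3 to.py 0.5995 0.180 0.005 -5.5
python3 - <<'E'
from h import *
e=cam('side'); d=cam('top'); t=get_state()['eef_pos']
p=proj(e,t).astype(int); q=proj(d,t).astype(int); print(p,q)
a=cv2.resize(e['frame'][p[1]-35:p[1]+35,p[0]-40:p[0]+40],(400,350),interpolation=cv2.INTER_CUBIC)
b=cv2.resize(d['frame'][q[1]-35:q[1]+35,q[0]-40:q[0]+40],(400,350),interpolation=cv2.INTER_CUBIC)
cv2.imwrite('pics/ring.png',np.hstack([a,b]))
E
```

```text
time: 37.6
eef_pos: [0.5952, 0.1796, 0.0723]
tcp_rot: [0.74, 0.672, -0.002, -0.002]
contact_force: [0.9, 0.1, -3.5]
opening: 0.584
finger_force: 85.3
shift [ 0.9  4.6 67.3] turn -0.0 | tcp [0.5952 0.1796 0.0723] yaw -5.5 t 37.6 open 0.584 F [ 0.9  0.1 -3.5] grip 85.3
[285 163] [242 149]
```

View pics/ring.png

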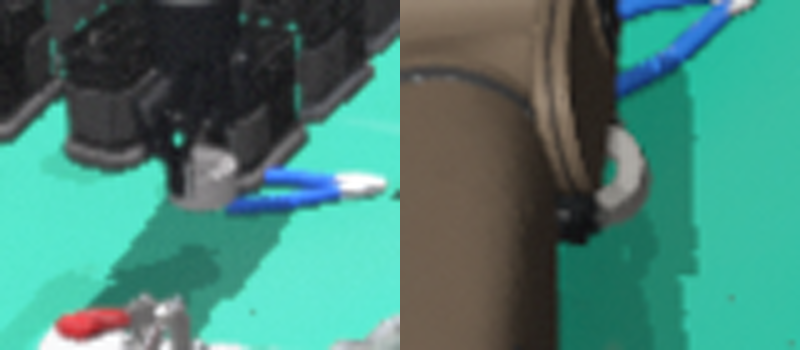

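The ring is held level: its right edge is at top pixel (252,150) and side pixel (293,164). I'll work out how far its centre is from the TCP.

```bash
python3 - <<'E'
from h import *
d=cam('top'); s=get_state(); t=s['eef_pos']; M=R.from_quat(s['tcp_rot']).as_matrix(); ya=-M[:2,0]; ya=ya if ya[1]>0 else -ya; xa=M[:2,1]
for n,lim in(('top',.045),('side',.05)):
    d=cam(n); P=cloud(d); fr=d['frame'].astype(int); h=t[2]-.0079+.03
    grey=(fr.min(2)>90)&(fr.max(2)-fr.min(2)<25)&(P[...,2]>.05)&(np.hypot(*(np.moveaxis(P[...,:2]-t[:2],-1,0)))<.06)
    v,u=np.nonzero(grey); print(n,grey.sum(), 'cols',u.min(),u.max(),'rows',v.min(),v.max(), 'zmax',P[grey][:,2].max().round(4))
    top=grey&(P[...,2]>h-.006); v,u=np.nonzero(top)
    if len(u)<5: continue
    p=np.array([ray(d,a,b,h)[:2] for a,b in zip(u,v)])-t[:2]; y=p@ya; x=p@xa
    print(' top face y',y.min().round(4),y.max().round(4),'x',x.min().round(4),x.max().round(4))
    # circle fit radius 28 on the outermost points
    hull=cv2.convexHull(p.astype(np.float32)).reshape(-1,2); hull=hull[(hull@ya)<np.median(y)]
    from scipy.optimize import least_squares
    f=least_squares(lambda c:np.hypot(*(hull-c).T)-.028,[0,0],loss='soft_l1',f_scale=.001); print(' centre rel y,x',(f.x@ya).round(4),(f.x@xa).round(4),'res',np.abs(f.fun).max().round(4))
E
```

```text
top 88 cols 220 250 rows 97 155 zmax 0.3485
 top face y -0.028 0.0854 x -0.0235 0.146
 centre rel y,x 0.0006 0.0001 res 0.0006
side 174 cols 274 291 rows 121 168 zmax 0.269
 top face y -0.0308 0.2421 x -0.0392 0.2987
 centre rel y,x -0.0041 -0.0117 res 0.0094
```

The ring is centred to within 1 mm. Carrying it to the post at about (0.5657,-0.3535).

```bash
python3 -m crank '[[[0,0,-50],0,180],[[0,0,-100],0,180],[[0,0,-135],0,180],[[0,0,-135],0,180],[[0,0,-135],0,180],[[0,0,-135],0,180]]' >/dev/null;  python3 to.py 0.5657 -0.3535 0.205 -5.5
```

```text
shift [-533.5   21.6    2.5] turn -0.0 | tcp [0.5956 0.1796 0.2069] yaw -5.5 t 38.45 open 0.58 F [ 0.3 -0.1 -4.7] grip 86.2
```

```bash
python3 -m crank '[[[-531,18,0],0,180],[[-531,18,0],0,180],[[-531,18,0],0,180],[[-531,18,0],0,180],[[-531,18,0],0,180],[[-531,18,0],0,180],[[-531,18,0],0,180],[[-531,18,0],0,180],[[-531,18,0],0,180],[[-531,18,0],0,180]]' >/dev/null; python3 -m crank '[[[-35,1,0],0,180],[[-35,1,0],0,180],[[-35,1,0],0,180],[[-35,1,0],0,180],[[-35,1,0],0,180]]' >/dev/null;  python3 to.py 0.5657 -0.3535 0.13 -5.5
```

```text
shift [-1.1  2.2 79.2] turn 0.1 | tcp [ 0.5637 -0.3523  0.2092] yaw -5.4 t 39.95 open 0.585 F [-0.1  0.  -4.1] grip 86.1
```

```bash
python3 -m crank '[[[-1,2,30],0,180],[[-1,2,60],0,180],[[-1,2,75],0,180],[[-1,2,75],0,180],[[-1,2,75],0,180],[[-1,2,75],0,180],[[-1,2,75],0,180]]' >/dev/null;  python3 to.py 0.5657 -0.3535 0.0849 -5.5
python3 - <<'E'
from h import *
d=cam('side'); t=get_state()['eef_pos']; c=np.array([.5657,-.3533])
p=proj(d,[*c,.115]); print('post tip pred',p); U,V=p.round().astype(int); print(d['frame'][V-5:V+8,U-6:U+7].min(2).astype(int).tolist())
E
```

```text
shift [ 2.6 -1.4 52.8] turn -0.0 | tcp [ 0.5666 -0.3561  0.1377] yaw -5.5 t 40.65 open 0.583 F [ 0.4 -0.4 -5.3] grip 85.9
post tip pred [416.13098829 188.92653604]
[[99, 107, 112, 71, 36, 35, 36, 52, 108, 123, 161, 164, 170], [98, 107, 113, 65, 37, 32, 35, 60, 114, 139, 155, 157, 153], [96, 113, 115, 76, 46, 36, 38, 73, 122, 144, 153, 153, 153], [91, 109, 118, 102, 79, 67, 59, 96, 129, 150, 156, 152, 152], [86, 96, 110, 118, 124, 120, 109, 122, 141, 152, 153, 150, 148], [86, 88, 90, 109, 121, 127, 131, 136, 153, 158, 156, 154, 143], [88, 89, 85, 91, 89, 113, 139, 145, 153, 155, 152, 149, 117], [98, 91, 91, 87, 85, 123, 152, 161, 119, 101, 98, 98, 92], [143, 128, 115, 99, 95, 124, 141, 138, 101, 90, 86, 87, 89], [204, 195, 177, 144, 121, 127, 134, 127, 100, 89, 89, 87, 88], [190, 178, 195, 195, 147, 130, 133, 123, 123, 115, 97, 95, 90], [168, 164, 166, 164, 134, 128, 133, 153, 191, 181, 149, 135, 119], [162, 163, 160, 157, 130, 130, 136, 170, 203, 208, 208, 208, 186]]
```

The post shows at side column ~416, as predicted. Lowering the weight.

```bash
python3 -m crank '[[[2,-1,6],0,180],[[2,-1,14],0,180],[[2,-1,22],0,180],[[2,-1,30],0,180],[[2,-1,38],0,180],[[2,-1,44],0,180],[[2,-1,49],0,180],[[2,-1,51],0,180],[[2,-1,51],0,180],[[2,-1,51],0,180]]';  python3 to.py 0.5657 -0.3535 0.0849 -5.5
```

```text
time: 41.7
eef_pos: [0.5651, -0.3533, 0.0849]
tcp_rot: [0.74, 0.672, 0.0, 0.0]
contact_force: [-0.9, 0.3, -1.4]
opening: 0.584
finger_force: 86.3
shift [-0.1  0.6 -0. ] turn -0.0 | tcp [ 0.5651 -0.3533  0.0849] yaw -5.5 t 41.7 open 0.584 F [-0.9  0.3 -1.4] grip 86.3
```

```bash
python3 -m crank '[[[0,0,1],0,180],[[0,0,2],0,180],[[0,0,2],0,180]]'; python3 -m crank '[[[0,0,0],0,0],[[0,0,0],0,0],[[0,0,0],0,0],[[0,0,0],0,0],[[0,0,-1],0,0],[[0,0,-40],0,0],[[0,0,-90],0,0],[[0,0,-130],0,0],[[250,0,-130],0,0],[[250,0,-130],0,0]]'; python3 -m crank '[[[200,0,0],0,0],[[200,0,0],0,0],[[200,0,0],0,0],[[200,0,0],0,0],[[200,0,0],0,0],[[200,0,0],0,0]]'
python3 - <<'E'
from h import *
d=cam('top'); P=cloud(d); fr=d['frame']
m=(fr.min(2)>110)&(P[...,2]>.098)&(P[...,2]<.118); m[:, :395]=0; m[:,450:]=0; m[:130]=0; m[190:]=0
n,l,st,c=cv2.connectedComponentsWithStats(m.astype(np.uint8)); k=1+st[1:,4].argmax(); q=P[l==k]; print('weight top',st[k],q.mean(0).round(4),np.percentile(q[:,2],[5,50,95]).round(4))
w=(fr.min(2)>120)&(P[...,2]>.07)&(P[...,2]<.086); w[:,:370]=0;w[:,470:]=0; w[:130]=0;w[195:]=0; q=P[w]; r=cv2.minAreaRect(q[:,:2].astype(np.float32)); print('cover',w.sum(),r,np.median(q[:,2]))
for k in(1,-1):
    a=np.radians(84.6); e=q[((q[:,:2]-[.566,-.3535])@[np.cos(a),np.sin(a)])*k>.06]; print('end z',k,np.median(e[:,2]).round(4))
b=(P[...,2]>.09)&(P[...,2]<.13); b[:, :350]=0;b[:,385:]=0;b[:140]=0;b[:][185:]=0; print('bottle',b.sum(),P[b].mean(0).round(3),P[b].max(0).round(3))
print(get_state()['eef_pos'],get_state()['time'])
E
```

```text
time: 42.0
eef_pos: [0.5653, -0.3534, 0.0848]
tcp_rot: [0.74, 0.672, -0.0, 0.0]
contact_force: [-4.0, 2.8, 6.1]
opening: 0.584
finger_force: 87.4
time: 43.0
eef_pos: [0.5754, -0.2544, 0.2152]
tcp_rot: [0.741, 0.671, 0.001, 0.003]
contact_force: [-0.2, 0.1, -0.3]
opening: 0.999
finger_force: 0.0
time: 43.6
eef_pos: [0.5938, -0.0535, 0.2124]
tcp_rot: [0.739, 0.673, -0.0, 0.0]
contact_force: [-0.0, -0.3, 0.1]
opening: 0.997
finger_force: 0.0
weight top [416 151  20  19 260] [ 0.5654 -0.3527  0.1078] [0.1012 0.1082 0.112 ]
cover 1227 ((0.5695462822914124, -0.32769322395324707), (0.2640342116355896, 0.06543390452861786), 84.97541046142578) 0.07847141579319583
end z 1 0.0785
end z -1 0.0786
bottle 142 [ 0.513 -0.17   0.116] [ 0.584 -0.137  0.126]
[ 0.59378234 -0.05472659  0.21241459] 43.65
```

Everything is seated. The weight's top reads 0.108 m (expected 0.107) and the cover is level at both ends. The bottle is still standing, and the arm is clear.

```bash
python3 -c "
from plant import ctrl
print(ctrl.sign_off())"
```

```text
the job is handed in; nothing more can be done
None
```

The job is handed in at about 44 s: long blade, deck, short blade, cover and weight went into the fixture in that order, each fully seated before the next, and the glue bottle is still standing.

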